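# Backlit ball check: clear the light panel, then hold the bearing tray over it

## Robot

A 6-joint arm with a two-finger parallel gripper is mounted at the origin on the work surface. World frame = base frame: x ahead of the robot, y to its left, z up, the work surface at z = 0. Lengths are in m, angles in degrees, forces in N, time in s.
With the tool pointing down it reaches from about 0.4 to 0.825 m from the base axis. Payload 7 kg.
Tool frame: the origin (TCP) lies between the finger pads, 19 mm behind the fingertips; this is the grasp point; z points along the fingers, y is the line along which they close (so a half turn about z gives the same grasp; the last joint's range is limited). The gripper opens to 88 mm and grips with 3 to 60 N. Pads are 19 mm wide; open, the fingers measure 130 mm over their backs; the gripper's body (78 mm by 193 mm) begins 47 mm behind the grasp point.
Start: joints at [90.533, 20.546, 0.682, 0, -70.136, -16.507], TCP at [0.186, 0.649, 0.245] pointing down, gripper open.
Joint ranges: [-176.03, 176.03], [-82.01, 121.73], [-58.28, 71.71], [-173.87, 95.51], [-174.79, -0.11], [-173.66, 173.66]. Speed limits (degrees/s): [136.94, 136.94, 172.46, 180, 180, 180].

## Interface

Orientations are given as a 3x3 rotation matrix whose columns are the frame's x, y, z axes.
In Python, from rig import robot gives the robot as it stands. Calls block until the motion is done:
- robot.goto(position, orientation): joint-space move of the TCP to a pose.
- robot.servo_line(position, ori=None, speed=0.15): straight line of the TCP; ori=None keeps the orientation; speed is the mean speed in m/s.
- robot.movej(angles): joint-space move.
- robot.move_gripper(opening): opening from 0.0 (shut) to 1.0 (fully open); the grip force is fixed at half the most; returns when the fingers have stopped.
- robot.dwell(seconds).
- robot.ik(position, orientation): joint angles nearest the present ones, or None.
- robot.grab_frame(name): name is "scene" or "top" or "wrist"; returns (picture, depth): 384x512x3 uint8, red, green, blue; 384x512 float32, m along the optical axis (not along the pixel's ray), 0 where there is no reading.
- robot.camera_info(name): a dict with "vfov" (degrees; the focal length in pixels is half the picture's height over the tangent of half this angle, whatever the lens; pixels are square), "cx", "cy" (the principal point, pixels), "view" (4x4, takes a point from world to camera coordinates); the wrist camera has in their place "T_tool_cam" (4x4, takes a point from camera to tool coordinates, whose origin is the TCP and whose axes are the flange's). Camera axes: x right, y down, z forward; pixel columns grow to the right and rows downward; lengths in m; the calibration is good to about 2 mm. The wrist camera is an equidistant fisheye: a pixel r from the principal point sees the ray r / f radians off the axis. A picture is of the moment at which its call begins: read the wrist's pose just before it. camera_info takes no time and is no camera call.
A pose or a line that the arm cannot do raises robot.Unreachable and nothing moves.
- robot.job_done(): hands the job in; it is judged then, once.
Readings, each from a call of its own:
- robot.read_t(): time.
- robot.read_qpos(): joint angles.
- robot.read_qvel(): joint speeds.
- robot.read_effort(): joint torques, N m.
- robot.read_position(): TCP position.
- robot.read_tcp_rot(): TCP orientation.
- robot.read_force(): force on the tool from outside, world axes, zero at the start.
- robot.read_ft_torque(): the same for the moment, N m.
- robot.read_grip_width(): opening from 0.0 (shut) to 1.0 (fully open).
- robot.read_finger_force(): force on a finger pad.
Only numpy, scipy, OpenCV 4.12 (cv2) and the standard library are available. Lean on these libraries where they do the work, as an engineer would, in place of code of your own. Each camera call takes 0.05 s, during which the arm holds its last target. There are 200 camera calls.

## Task

First clear the light panel by nesting the steel cup that stands on it into the other steel cup on the bench, fully home and upright, and let go of it. Then lift the small bearing tray by its black grip and carry it level, with its loose ball staying in its pocket, to the light panel, and finish while holding it there, level and still, with the ball's pocket over the middle of the panel and about 10 cm above it; do not put it down or let go. Leave the cup stack standing, and the film roll, the jar and the screwdriver where they are.

Things in the scene. Friction and masses are not known exactly. Their poses are not given: they have to be found in the camera images.
- panel: Light panel, fixed flat to the bench: black square slab 130 x 130 mm, 15 mm thick, with a glowing white square on top. Its place and yaw vary. Origin at the centre of its underside (bench height), z up.
- panel_mid (a point): Middle of the light panel's top face, 15 mm above the bench.
- cup_panel: Steel stacking cup that starts on the light panel, near its middle. 66 mm tall, about 0.12 kg. Round collar of 56 mm outer diameter (straight sides, bore 48 mm, wall 4 mm) from 28 mm up to the rim; inner floor 32 mm up. Below the collar a narrower solid foot, diameter 36 mm at the bottom, 40 mm at the shoulder (28 mm up). Origin: centre of the underside, z along the axis towards the mouth.
- cup_panel_rim (a point): Centre of the mouth of cup_panel, at rim height, 66 mm above its underside.
- cup_bench: The other cup, alike, upright and loose on the bench left or right of the panel (the tray is on the other side). The foot of one cup enters the bore of the other (3 mm play all round) until its shoulder sits on the lower rim: upper origin 38 mm above the lower one, upper collar wholly above the lower cup. Origin: centre of the underside, z up.
- cup_bench_rim (a point): Centre of the mouth of cup_bench, at rim height, 66 mm above its underside.
- tray: Bearing tray on the bench: aluminium plate 150 (x) x 70 (y) x 10 mm, about 0.25 kg. On its middle, near the centre of mass, a black upright grip, 44 mm long (tray x), 12 mm thick (tray y), from 10 to 56 mm above the underside: take it from above, fingers closing along tray y. Origin: centre of the underside, z up; the pocket with the ball lies towards +x.
- tray_pocket (a point): Centre of the floor of the tray's round pocket (40 mm diameter, white floor, only 4 mm deep), 6 mm above the tray's underside and 50 mm along tray +x from its origin.
- tray_grip (a point): Point on the tray's axis inside the grip, 36 mm above the underside: a good height for the TCP between the pads (a fingertip 19 mm further down stays clear of the plate).
- ball_center (a point): Centre of the loose steel ball, diameter 24 mm, 0.056 kg, which rolls freely in the pocket by up to 11 mm from the pocket's centre; its centre rests 12 mm above the pocket's floor. It stands far above the 4 mm rim, so a tipped or jerked tray spills it.
- film_roll: Bystander: white film roll standing on its flat end, 80 mm diameter, 30 mm tall with a hole. Origin at the centre of its underside. Leave alone.
- jar: Bystander: small amber glass jar, 52 mm diameter, 75 mm tall. Origin at the centre of its underside. Leave alone.
- driver: Bystander: screwdriver lying on the bench along its own x axis, about 200 mm long. Leave alone.

How it is judged (in metres and radians):
On the way:
1. the cup from the light panel is seated in the cup on the bench, upright, and let go of (z of cup_panel in the frame of cup_bench between 0.033 and 0.043 m and horizontal distance between cup_panel and cup_bench below 0.007 m and angle between cup_bench's own z axis and vertical below 0.12 rad and angle between cup_panel's own z axis and vertical below 0.15 rad and height (world z) of cup_bench below 0.006 m and contact force between the fingers and cup_panel below 0.1 N and contact force between the fingers and cup_bench below 0.1 N), for 0.2 s.
At the end, for the whole second after the job is handed in: Tray held only by the fingers, still, level within 8 degrees, ball in its pocket; pocket floor within 30 mm sideways of the panel middle and 70 to 130 mm above its top. Cups nested upright on the bench: seated (38 mm step, within 5 mm), within 7 mm of concentric (z of cup_panel in the frame of cup_bench between 0.033 and 0.043 m and horizontal distance between cup_panel and cup_bench below 0.007 m and angle between cup_bench's own z axis and vertical below 0.12 rad and angle between cup_panel's own z axis and vertical below 0.15 rad and height (world z) of cup_bench below 0.006 m and distance between ball_center and tray_pocket below 0.022 m and horizontal distance between tray_pocket and panel_mid below 0.03 m and height (world z) of tray_pocket between 0.085 and 0.145 m and angle between tray's own z axis and vertical below 0.14 rad and linear speed of tray below 0.03 m/s and angular speed of tray below 0.2 rad/s and contact force between the fingers and tray above 1 N and contact force between tray and panel below 0.1 N and contact force between tray and cup_panel below 0.1 N and contact force between tray and cup_bench below 0.1 N and contact force between tray and film_roll below 0.1 N and contact force between tray and jar below 0.1 N and contact force between tray and driver below 0.1 N); the arm keeps its last pose, push and grip.
It fails at once if the ball leaves its pocket (not (distance between ball_center and tray_pocket below 0.022 m)).
It fails at once if the tray is tipped by more than 26 degrees (angle between tray's own z axis and vertical above 0.45 rad).
It fails at once if the film roll is moved by more than 30 mm (distance of film_roll from where it was at the start of the episode above 0.03 m).
It fails at once if the jar is moved by more than 30 mm (distance of jar from where it was at the start of the episode above 0.03 m).
It fails at once if the screwdriver is moved by more than 30 mm (distance of driver from where it was at the start of the episode above 0.03 m).
It also fails if it takes over 67 s, if anything falls off the work surface, if the arm or the gripper's body presses on something with over 40 N, if the wrist force passes 120 N, or if a joint passes its speed limit or range.

## Working session

There is one attempt and no reset: what is moved stays moved. The work goes in short steps, each a Python script; the robot and the scene stay as the last script left them, time stands still between calls to the robot, and variables do not carry over. Pictures are saved under pics/ and viewed, at most 10 in all, crops included, and the job is handed in when it is done.

```bash
mkdir -p pics; ls
cat > h.py <<'E'
import numpy as np, cv2
from rig import robot
def save(n,im): cv2.imwrite(f'pics/{n}.png',cv2.cvtColor(im,cv2.COLOR_RGB2BGR))
def cloud(name,d,info):
    f=192/np.tan(np.radians(info['vfov']/2)); v,u=np.mgrid[:384,:512]
    P=np.stack([(u-info['cx'])/f*d,(v-info['cy'])/f*d,d],-1)
    T=np.linalg.inv(np.array(info['view'])); return P@T[:3,:3].T+T[:3,3]
E
python3 - <<'E'
from h import *
for n in ['top','scene']:
    im,d=robot.grab_frame(n); i=robot.camera_info(n); save(n,im); np.savez(n,im=im,P=cloud(n,d,i),d=d); print(n,i)
a=cv2.imread('pics/top.png');print(robot.read_t(),robot.camera_info('wrist'))
E
```

```text
pics
top {'vfov': 43.92607449612035, 'cx': 261.72621507833844, 'cy': 185.7401151949585, 'view': array([[-0.02068095, -0.99978442,  0.00184769,  0.02964184],
       [-0.99732409,  0.02050037, -0.07017399,  0.62567717],
       [ 0.07012099, -0.00329401, -0.99753306,  1.13803204],
       [ 0.        ,  0.        ,  0.        ,  1.        ]])}
scene {'vfov': 55.95574338352915, 'cx': 256.3321703870035, 'cy': 190.46461521086292, 'view': array([[ 0.64842573,  0.76124098,  0.00749971, -0.37280827],
       [ 0.55899601, -0.46941951, -0.68349746, -0.27205942],
       [-0.51678576,  0.44738965, -0.72991436,  1.19085712],
       [ 0.        ,  0.        ,  0.        ,  1.        ]])}
0.1 {'vfov': 65.70646984690485, 'cx': 257.70505983408225, 'cy': 188.53995753564467, 'T_tool_cam': array([[-1.19107815e-03, -9.66061870e-01, -2.58308040e-01,
         6.92301240e-02],
       [ 9.99999286e-01, -1.12472457e-03, -4.04647814e-04,
        -1.02082745e-03],
       [ 1.00389425e-04, -2.58308338e-01,  9.66062520e-01,
        -1.38587109e-01],
       [ 0.00000000e+00,  0.00000000e+00,  0.00000000e+00,
         1.00000000e+00]])}
```

View pics/top.png

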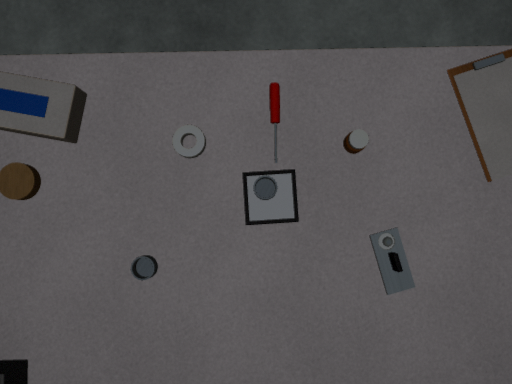

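View pics/scene.png

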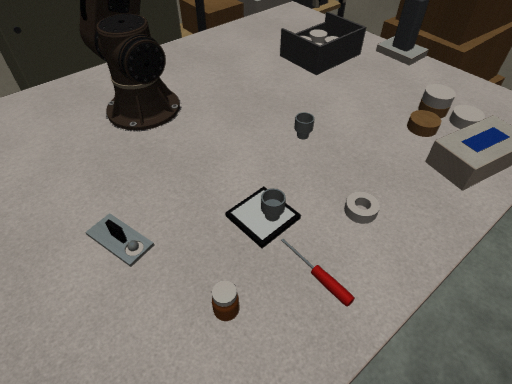

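The top view shows the panel at about (271,197), its cup's rim at (264,188), the bench cup at (145,267), and the tray at (392,261) with the ball at (387,241). The scene view shows the same layout, with the driver, jar and roll on the far side. Next I measure from both depth views.

Run:
```python
from h import *
D={n:np.load(n+'.npz') for n in('top','scene')}
P=D['top']['P']
at={'cupP':(188,264),'cupB':(267,145),'tray':(261,392),'panel':(197,271),'jar':(141,358),'roll':(128,190),'drv':(105,275)}
g={k:P[v] for k,v in at.items()}
for k,v in g.items(): print(k,v.round(3))
for n in D:
    P=D[n]['P'];im=D[n]['im'].astype(int);ok=D[n]['d']>0
    near=lambda c,r:ok&(np.hypot(P[...,0]-c[0],P[...,1]-c[1])<r)
    print('==',n,'table z',np.median(P[near(g['tray'],.2)],0).round(4))
    for k,zr in(('cupP',.066),('cupB',.051)):
        m=near(g[k],.06)&(P[...,2]>zr+(0.006))&(P[...,2]<.1); q=P[m]
        (c,r)=cv2.minEnclosingCircle(q[:,:2].astype(np.float32))
        print(k,len(q),'circle',np.round(c,4),round(r,4),'z pct',np.percentile(q[:,2],[5,50,95,99]).round(4))
    m=near(g['panel'],.1)&(P[...,2]>.008)&(P[...,2]<.022);q=P[m]
    r=cv2.minAreaRect(q[:,:2].astype(np.float32)*1000);print('panel',r,np.median(q[:,2]).round(4))
    m=near(g['tray'],.11)&(P[...,2]>.005)&(P[...,2]<.016);q=P[m]
    r=cv2.minAreaRect(q[:,:2].astype(np.float32)*1000);print('tray',r,np.median(q[:,2]).round(4))
    m=near(g['tray'],.05)&(P[...,2]>.04)&(im.max(-1)<60);q=P[m]
    r=cv2.minAreaRect(q[:,:2].astype(np.float32)*1000);print('grip',len(q),r,np.percentile(q[:,2],[5,50,95]).round(4))
    for k in('jar','roll','drv'):
        m=near(g[k],.06)&(P[...,2]>.012);q=P[m];print(k,((q[:,:2].max(0)+q[:,:2].min(0))/2).round(3),(q.max(0)-q.min(0)).round(3),q[:,2].max().round(3))
```

```text
cupP [0.619 0.011 0.045]
cupB [0.437 0.299 0.032]
tray [ 0.439 -0.29   0.033]
panel [ 0.596 -0.004  0.076]
jar [ 0.723 -0.211  0.072]
roll [0.77  0.188 0.033]
drv [ 0.824 -0.02   0.027]
== top table z [ 4.370e-01 -2.887e-01 -3.000e-04]
cupP 126 circle [0.6193 0.01  ] 0.0279 z pct [0.0753 0.0799 0.0834 0.0843]
cupB 155 circle [0.439  0.2978] 0.0284 z pct [0.0581 0.0646 0.069  0.0698]
panel ((609.4449462890625, -2.07568359375), (167.8338165283203, 129.8739013671875), 2.6799137592315674) 0.0146
tray ((432.52362060546875, -280.81292724609375), (210.97891235351562, 193.3848876953125), 38.98994445800781) 0.0093
grip 126 ((438.7200927734375, -296.5867919921875), (43.0079460144043, 13.246113777160645), 14.894573211669922) [0.0429 0.0542 0.0588]
jar [ 0.728 -0.211] [0.049 0.049 0.068] 0.08
roll [0.745 0.194] [0.068 0.079 0.023] 0.035
drv [ 0.824 -0.018] [0.118 0.025 0.017] 0.029
== scene table z [ 4.651e-01 -3.122e-01 -4.000e-04]
cupP 211 circle [0.6206 0.0092] 0.0284 z pct [0.0725 0.0793 0.0823 0.083 ]
cupB 136 circle [0.4402 0.2971] 0.0293 z pct [0.0575 0.0641 0.0679 0.0693]
panel ((614.5357666015625, -2.392333984375), (156.82582092285156, 131.13671875), 2.216127634048462) 0.0155
tray ((439.50341796875, -296.62725830078125), (152.7499237060547, 70.56417846679688), 14.6505708694458) 0.0094
grip 136 ((439.119873046875, -297.0445556640625), (45.187156677246094, 12.450942993164062), 13.711084365844727) [0.0423 0.0543 0.0568]
jar [ 0.733 -0.213] [0.049 0.049 0.066] 0.078
roll [0.746 0.194] [0.071 0.08  0.022] 0.034
drv [ 0.824 -0.018] [0.12  0.027 0.016] 0.028
```

```bash
cat >> h.py <<'E'
def down(yaw):  # closing axis tool y at world angle yaw (deg)
    c=[]
    for a in (yaw,yaw+180):
        t=np.radians(a); y=np.array([np.cos(t),np.sin(t),0]); z=np.array([0,0,-1.]); c.append(np.stack([np.cross(y,z),y,z],1))
    return c
def pick(p,yaw):
    q=np.array(robot.read_qpos()); s=[]
    for R in down(yaw):
        k=robot.ik(p,R)
        if k is not None: s.append((np.abs(np.array(k)-q).max(),R))
    print('joint travel',[round(a[0]) for a in s]); return min(s,key=lambda a:a[0])[1]
E
python3 - <<'E'
from h import *
# panel centre from the edges of its outline, corners in top picture at z=.015
D=np.load('top.npz'); i=robot.camera_info('top'); f=192/np.tan(np.radians(i['vfov']/2)); T=np.linalg.inv(i['view'])
im=D['im'].astype(int); roi=np.zeros((384,512),np.uint8); roi[164:230,236:304]=1
m=((im.max(-1)<35)&(roi>0)).astype(np.uint8)
r=cv2.minAreaRect(max(cv2.findContours(m,0,2)[0],key=cv2.contourArea)); print(r)
d=T[:3,:3]@[(r[0][0]-i['cx'])/f,(r[0][1]-i['cy'])/f,1]; C=T[:3,3]+d*(.015-T[2,3])/d[2]; print('panel',C)
c=np.array([.620,.0096]); R=pick([*c,.2],90)
robot.move_gripper(1.0); robot.goto([*c,.2],R); robot.servo_line([*c,.065],speed=.12)
print(robot.read_force(),robot.read_position()); robot.move_gripper(0); print('w',robot.read_grip_width()*88,robot.read_finger_force())
robot.servo_line([*c,.24],speed=.15); print('w',robot.read_grip_width()*88,robot.read_force(),robot.read_t())
R=robot.read_tcp_rot(); robot.goto([.4396,.2975,.24],np.array(R)); print(robot.read_t(),robot.read_position())
im,d=robot.grab_frame('wrist'); save('w1',im)
im,d=robot.grab_frame('scene'); save('s1',im)
E
```

```text
((270.1216735839844, 196.82522583007812), (51.95134353637695, 52.15089797973633), 86.18592071533203)
panel [ 0.59903379 -0.00326459  0.015     ]
joint travel [92, 88]
[-0.41423483 -0.14846826  0.06453116] [0.62055888 0.00974032 0.06579806]
w 56.285490164624335 29.999988586641848
w 56.226232068464185 [-0.53653743  0.1793847  -1.71861208] 6.2667
7.55 [0.44006879 0.29703724 0.23993159]
```

```bash
python3 - <<'E'
from h import *
robot.servo_line([.4396,.2975,.135],speed=.12)
im,d=robot.grab_frame('wrist'); i2,d2=robot.grab_frame('scene'); i=robot.camera_info('scene'); P=cloud('scene',d2,i)
save('w2',im); save('s2',cv2.resize(i2[80:200,230:390],None,fx=4,fy=4))
print(robot.read_position())
ok=(d2>0)&(np.hypot(P[...,0]-.44,P[...,1]-.297)<.04)
# lower cup collar / foot and upper foot, silhouettes
for a,b in((.035,.062),(.088,.108)):
    q=P[ok&(P[...,2]>a)&(P[...,2]<b)]; print(a,len(q),*[np.round(x,4) for x in cv2.minEnclosingCircle(q[:,:2].astype(np.float32))],q.min(0).round(4),q.max(0).round(4))
E
python3 -c "
import cv2,numpy as np
a=cv2.imread('pics/w2.png');b=cv2.resize(cv2.imread('pics/s2.png'),(512,384))
cv2.imwrite('pics/c2.png',cv2.resize(np.hstack([a,b]),(800,300)))"
```

```text
[0.43998917 0.29793035 0.13585158]
0.035 235 [0.4413 0.2974] 0.0294 [0.4149 0.2694 0.0353] [0.4692 0.3247 0.062 ]
0.088 71 [0.445  0.2954] 0.018 [0.4323 0.2779 0.0882] [0.461  0.3113 0.108 ]
```

View pics/c2.png

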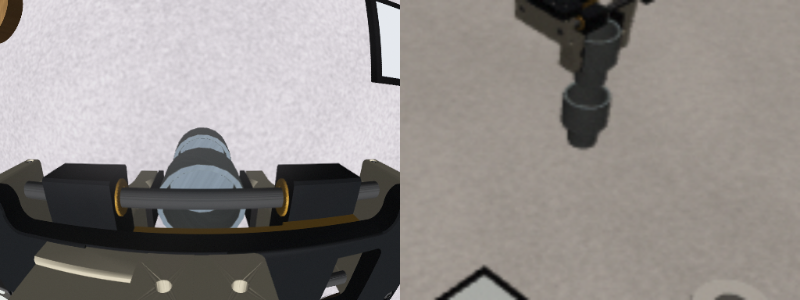

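The left half (wrist view) shows the held cup directly over the bench cup. The right half (scene crop) shows its foot centred above the lower mouth at about (585,95). I lower it with force checks.

Run:
```python
from h import *
f0=robot.read_force()[2]
for z in(.115,.105,.098,.093,.090,.0885):
    robot.servo_line([.4398,.2974,z],speed=.05); F=np.round(robot.read_force(),2); print(z,F,np.round(robot.read_position(),4))
    if abs(F[2]-f0)>8: break
```

```text
0.115 [ 0.33 -0.36 -0.93] [0.4398 0.2973 0.1147]
0.105 [ 0.21  0.47 -0.54] [0.4396 0.2971 0.1046]
0.098 [-0.13  0.18 -0.66] [0.4396 0.2972 0.0976]
0.093 [-0.04 -0.   -0.88] [0.4396 0.2972 0.0927]
0.09 [ 0.64  0.15 -0.87] [0.4397 0.2973 0.0898]
0.0885 [ 0.33 -1.19 -0.69] [0.4398 0.2974 0.0885]
```

Run:
```python
from h import *
for z in(.0878,.0871,.0864):
    robot.servo_line([.4398,.2974,z],speed=.03); F=np.round(robot.read_force(),2); print(z,F)
    if F[2]>2: break
robot.move_gripper(1.0); robot.dwell(.3); robot.servo_line([.4398,.2974,.21],speed=.15)
print(robot.read_t())
# move off towards the tray, then verify the stack
g=np.array([.439,-.2968]); R=pick([*g,.2],14.3+90); robot.goto([*g,.2],R)
for n in('top','scene'):
    im,d=robot.grab_frame(n); P=cloud(n,d,robot.camera_info(n)); save(n+'3',im)
    ok=(d>0)&(np.hypot(P[...,0]-.44,P[...,1]-.297)<.05)
    for a,b in((.035,.062),(.072,.12)):
        q=P[ok&(P[...,2]>a)&(P[...,2]<b)]; c,r=cv2.minEnclosingCircle(q[:,:2].astype(np.float32)); print(n,a,len(q),np.round(c,4),round(r,4),np.percentile(q[:,2],[50,95,99]).round(4))
im,d=robot.grab_frame('wrist'); save('w3',im)
s=cv2.imread('pics/scene3.png')[80:200,230:390]
cv2.imwrite('pics/c3.png',cv2.resize(np.hstack([cv2.imread('pics/w3.png'),cv2.resize(s,(512,384))]),(800,300)))
print(robot.read_t(),robot.read_position())
```

```text
0.0878 [-0.39 -0.05  2.22]
12.9833
joint travel [98, 82]
top 0.035 60 [0.4419 0.2907] 0.0265 [0.0495 0.0593 0.0604]
top 0.072 333 [0.4389 0.2975] 0.0284 [0.0955 0.1059 0.1075]
scene 0.035 145 [0.4421 0.2963] 0.0277 [0.0483 0.0603 0.0616]
scene 0.072 357 [0.4397 0.2977] 0.0304 [0.0923 0.105  0.1061]
15.2667 [ 0.43942748 -0.29624189  0.20001046]
```

View pics/c3.png

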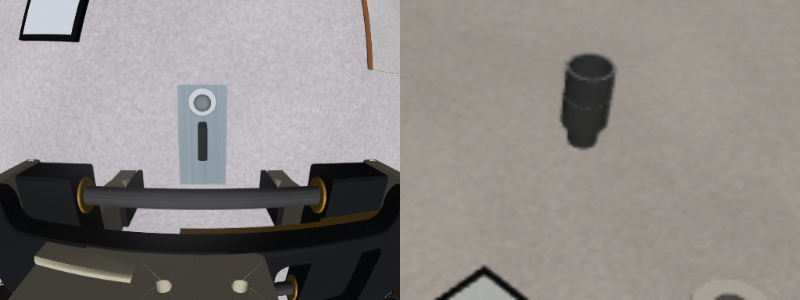

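The right half shows the cups nested upright (rim at about 105 mm). The left half (wrist view) shows the tray squarely aligned between the fingers, its grip at (202,141) and the ball centred in its pocket at (202,102). Next: grasp and lift slowly.

Run:
```python
from h import *
g=np.array([.439,-.2968])
robot.move_gripper(.45); robot.servo_line([*g,.06],speed=.12); robot.servo_line([*g,.036],speed=.05)
print(robot.read_position(),robot.read_force())
robot.move_gripper(0); robot.dwell(.4); print('w',robot.read_grip_width()*88,robot.read_finger_force(),robot.read_force())
robot.servo_line([*g,.056],speed=.03); robot.dwell(.3); print(robot.read_force(),robot.read_t())
im,d=robot.grab_frame('wrist'); save('w4',im)
im,d=robot.grab_frame('scene'); save('s4',im)
P=cloud('scene',d,robot.camera_info('scene')); m=(d>0)&(np.hypot(P[...,0]-.439,P[...,1]+.297)<.085)&(P[...,2]>.02)&(P[...,2]<.038)&(im.min(-1)>60); q=P[m]
A=np.c_[q[:,:2],np.ones(len(q))]; k=np.linalg.lstsq(A,q[:,2],rcond=None)[0]; print(len(q),'slopes deg',np.degrees(k[:2]),np.median(q[:,2]))
cv2.imwrite('pics/c4.png',cv2.resize(np.hstack([cv2.imread('pics/w4.png'),cv2.resize(cv2.imread('pics/s4.png')[180:300,60:220],(512,384))]),(800,300)))
```

```text
[ 0.43896052 -0.29681956  0.03576845] [-0.10426357  0.24363922  0.06737833]
w 11.559209350443325 29.996152818202972 [-1.05851812 -0.11376689  3.75452059]
[ 0.36474969  0.52203292 -4.33142165] 20.2583
978 slopes deg [-0.8058874   0.47664861] 0.028805546532947812
```

View pics/c4.png

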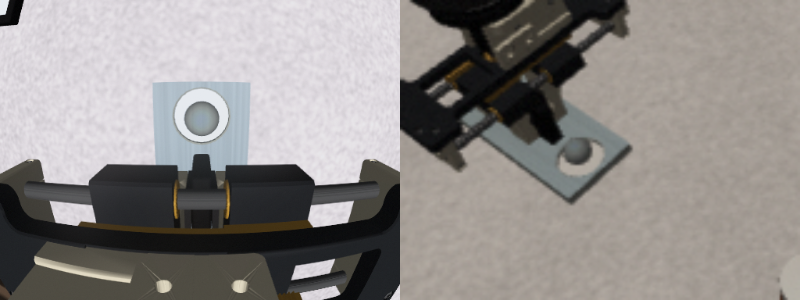

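The tray is lifted and level within about 1°, with the ball in its pocket: (202,122) in the wrist half, (578,150) in the scene half. Now I carry it to the panel.

Run:
```python
from h import *
robot.servo_line([.439,-.2968,.145],speed=.05); robot.dwell(.3)
robot.servo_line([.5506,-.0154,.145],speed=.06); robot.dwell(1)
print(robot.read_t(),robot.read_position(),robot.read_force(),robot.read_grip_width()*88)
im,d=robot.grab_frame('wrist'); save('w5',im)
im,d=robot.grab_frame('scene'); save('s5',im)
P=cloud('scene',d,robot.camera_info('scene')); m=(d>0)&(np.hypot(P[...,0]-.5506,P[...,1]+.0154)<.085)&(P[...,2]>.105)&(P[...,2]<.127)&(im.min(-1)>60); q=P[m]
k=np.linalg.lstsq(np.c_[q[:,:2],np.ones(len(q))],q[:,2],rcond=None)[0]; print(len(q),'slopes deg',np.degrees(k[:2]),np.median(q[:,2]))
m=(d>0)&(np.hypot(P[...,0]-.599,P[...,1]+.003)<.03)&(P[...,2]>.126)&(P[...,2]<.15); q=P[m]; print('ball',q.mean(0),q.max(0))
t,d=robot.grab_frame('top'); P=cloud('top',d,robot.camera_info('top')); q=P[(d>0)&(np.hypot(P[...,0]-.44,P[...,1]-.297)<.04)]; print('stack top',np.percentile(q[:,2],99))
cv2.imwrite('pics/c5.png',cv2.resize(np.hstack([cv2.imread('pics/w5.png'),cv2.imread('pics/s5.png')]),(800,300)))
```

```text
28.7833 [ 0.55059184 -0.01539848  0.14498085] [-1.22394149  0.56985794 -3.16990098] 11.726983512885832
729 slopes deg [-0.55512487  0.71801384] 0.11874995516971609
ball [ 0.59538284 -0.00688865  0.13465267] [0.60985039 0.00577946 0.14982979]Traceback (most recent call last):
  File "<stdin>", line 10, in <module>
    return _quantile_unchecked(
        a, q, axis, out, overwrite_input, method, keepdims, weights)
    return _ureduce(a,
                    func=_quantile_ureduce_func,
    ...<5 lines>...
                    overwrite_input=overwrite_input,
                    method=method)
    r = func(a, **kwargs)
    result = _quantile(arr,
                       quantiles=q,
    ...<2 lines>...
                       out=out,
                       weights=wgt)
    slices_having_nans = np.isnan(arr[-1, ...])
                                  ~~~^^^^^^^^^
IndexError: index -1 is out of bounds for axis 0 with size 0
```

The arm hides the stack from the top camera, so that read came back empty. I'll check it in the scene picture instead.

```bash
python3 -c "
import cv2,numpy as np
cv2.imwrite('pics/c5.png',cv2.resize(np.hstack([cv2.imread('pics/w5.png'),cv2.imread('pics/s5.png')]),(800,300)))"
```

```text
(no output)
```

View pics/c5.png

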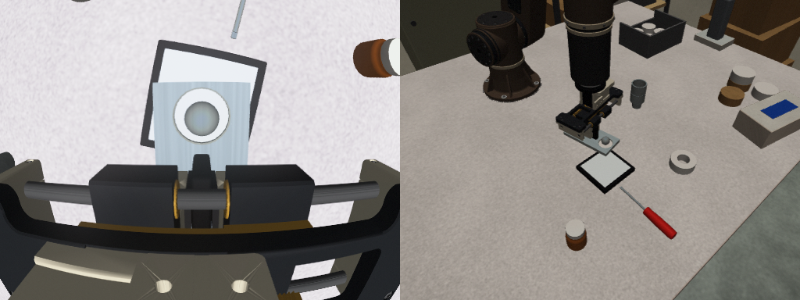

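The wrist half shows the ball in its pocket at (202,120). The scene half shows the tray level over the panel, the stack standing at (638,94), and the roll, jar and driver where they were. Handing in.

```bash
python3 -c "
from rig import robot
print(robot.job_done())"
```

```text
the job is handed in; nothing more can be done
None
```

I handed the job in at about 29 s of the 67 s allowed: the cups are nested and released, and the tray is held level (within about 1°) with the ball in its pocket, about 10 cm above the panel middle; no verdict was returned.

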